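# Draw out the telescopic handle of a folded hand truck and hold it

## Task

The folded hand truck is lying on the packing bench with its telescopic handle stowed, and a small carton is standing in the handle's way: lift the carton clear and stand it upright in the empty shallow grey tray. Then squeeze the release button in the middle of the handle's grip bar and, with it squeezed, draw the handle straight out past its first stop to the second stop, its full length. Finish still holding it there: stay gripped on the bar with the button squeezed in, let nothing go, do not push the carton about with the truck's handle, and leave the roll of tape, the bottle, the box knife and the stapler round about where they are.

Things in the scene. Friction and masses are not known exactly. Their poses are not given: they have to be found in the camera images.
- truck: Fold-flat hand truck lying on its back, 500 x 400 mm, 90 mm high; it does not slide. Origin on the bench below the middle of the stowed grip bar; +x is the way the handle is drawn out, along its two aluminium tubes; z up. Behind the stowed bar 50 mm are free as far as the black top bridge (71 mm high).
- grip_center (a point): Centre of the handle's black grip bar, 50 mm above the bench; it moves with the handle; axes as the truck's. The bar is 30 mm thick (x), 215 mm long (y), 32 mm high (z 34 to 66 mm). The release button sits in the middle of its +x face. Behind the bar the two tubes, at y = +-90 mm, leave room for a finger.
- button (a joint): Grey release button in the bar's +x face, 40 mm long (y), 18 mm high, standing 7 mm out: bar and button span -15 to +22 mm along x from point grip_center. 0 = out, 0.006 m = fully in, pressed towards -x, as by pinching bar and button together (3 N to start, 8 N fully in). The catch is free above 0.004; let go between stops, it stays half in until the next stop catches.
- handle (a joint): How far the handle is drawn out along the truck's +x: 0 = stowed and caught, 0.15 m = first stop, 0.30 m = second stop and end of travel. It runs level, with about 4 N of friction. With the button out it is caught fast at a stop; with the button held in it runs freely past the first stop.
- carton_center (a point): Centre of the small kraft carton standing in the handle's way, in front of the button: 60 mm along its x, 100 mm along its y, 80 mm high, 0.18 to 0.35 kg, closed and rigid. The point is 40 mm above its underside.
- carton: The same small carton; origin at the centre of its underside.
- tray: Shallow empty grey tray, fixed on the bench: 260 mm along its x, 200 mm along its y, rim 30 mm high, walls and floor 4 mm thick. Origin at the centre of its underside; z up.
- tape_roll_center (a point): loose roll of packing tape lying flat, to be left alone, 100 mm across, 48 mm high; point at its centre
- knife_center (a point): box knife lying flat, to be left alone, 150 mm long, 28 mm wide, 16 mm high; point at its centre
- bottle_center (a point): white bottle, to be left alone, 64 mm across, 170 mm tall; point on its axis, 85 mm up
- stapler_center (a point): desk stapler lying along its own x, to be left alone, 140 mm long, 30 mm wide, 50 mm high; point at its centre
There are look-alikes about, which are no part of the job. What is shaped like the carton but orange or pink is not meant.

How it is judged (in metres and radians):
On the way, in this order (a step that is already met when the one before it is completed fails the run):
1. the small carton stands upright in the tray, let go (x of carton_center in the frame of tray between -0.095 and 0.095 m and y of carton_center in the frame of tray between -0.066 and 0.066 m and z of carton_center in the frame of tray below 0.053 m and angle between carton_center's own z axis and vertical below 0.12 rad and contact force between the fingers and carton below 0.3 N and value of joint handle below 0.01 m), for 0.2 s.
2. the release button is squeezed in while the handle is still stowed (value of joint button above 0.004 m and value of joint handle below 0.02 m), for 0.1 s.
At the end, for the whole second after the job is handed in: The handle is at rest drawn out to the second stop (at least 292 of 300 mm) and the fingers grip its bar (over 5 N) with the button squeezed in (at least 4 of 6 mm), so that the robot and not the catch holds it; the small carton stands upright (within 7 degrees) and at rest on the tray's floor (value of joint handle above 0.292 m and velocity of joint handle between -0.01 and 0.01 m/s and value of joint button above 0.004 m and contact force between the fingers and truck above 5 N and x of carton_center in the frame of tray between -0.095 and 0.095 m and y of carton_center in the frame of tray between -0.066 and 0.066 m and z of carton_center in the frame of tray below 0.053 m and angle between carton_center's own z axis and vertical below 0.12 rad and linear speed of carton below 0.02 m/s and contact force between the fingers and carton below 0.3 N); the arm keeps its last pose, push and grip.
It fails at once if the hand truck or its handle shoves the carton (contact force between truck and carton above 2 N).
It fails at once if the carton is tipped over (angle between carton_center's own z axis and vertical above 0.7 rad).
It fails at once if the loose tape roll, bottle, knife or stapler is shifted by more than 30 mm (distance of any of tape_roll_center, knife_center, bottle_center, stapler_center from where it was at the start of the episode above 0.03 m).
It also fails if it takes over 58 s, if anything falls off the work surface, if the arm or the gripper's body presses on something with over 40 N, if the wrist force passes 120 N, or if a joint passes its speed limit or range.

## Robot

A 6-joint arm with a two-finger parallel gripper is mounted at the origin on the work surface. World frame = base frame: x ahead of the robot, y to its left, z up, the work surface at z = 0. Lengths are in mm, angles in rad, forces in N, time in s.
With the tool pointing down it reaches from about 350 to 775 mm from the base axis. Payload 5.5 kg.
Tool frame: the origin (TCP) lies between the finger pads; the fingertips stand 8 mm ahead of it and the grasp point (between the pads) lies 11 mm behind it; z points along the fingers, y is the line along which they close (so a half turn about z gives the same grasp; the last joint's range is limited). The gripper opens to 85 mm and grips with 20 to 120 N. Pads are 22 mm wide; open, the fingers measure 114 mm over their backs; the gripper's body (76 mm by 85 mm) begins 54 mm behind the grasp point. The pads swing forward as they close: fully open they stand 13 mm farther back than shut.
Start: joints at [-0.14, 0.313, 0.046, 1.304, 0, 1.431], TCP at [575.04, -0.015, 239.323] pointing down, gripper open.
Joint ranges: [-2.76, 2.76], [-0.86, 1.69], [-1.03, 1.26], [-2.2, 2.34], [-1.47, 1.5], [-3.14, 3.14]. Speed limits (rad/s): [2.57, 2.57, 3.14, 3.14, 3.14, 3.14].

## Interface

Orientations are given as a unit quaternion [x, y, z, w].
In Python, from bench import arm gives the robot as it stands.
- The arm moves only by the tool apply_moves, never from a script. Its argument "increments" is a list that holds one entry, the list of rows, each a list of 5 numbers: the shift along the tool's x, y, z in cm, then the turn about the tool's z in degrees, then the closure, from 0 (fully open) to 1 (shut). A call has exactly 5 rows; each row shifts and turns the commanded pose from where the row before left it, along the tool's axes as they then stand; what a row does not reach is not made up. A row lasts 1/8 s, in which the tool goes at most 62.5 mm and 10.7 degrees, less where a joint would pass 70% of its speed; a pose out of reach is approached as far as the arm can. A call with a gripper value outside its range is refused whole. The fingers move at their own pace and stop on an object; "force" is the grip in N (left out, the last holds). Time passes only in rows, so rows that do not move let the fingers close, or fill a call up. It gives the time, the measured TCP pose, the force, the opening and the grip force at its end, in the units of the state.
- arm.get_obs(): the state, without advancing time (a new reading comes with each control period).
- arm.snapshot(name): name is "scene" or "side" or "wrist"; returns the picture (420x560x3 uint8, blue, green, red); there is no depth.
- arm.get_calibration(name): a dict with "mtx" (3x3 intrinsics, pixels), "camera_from_world" (4x4, takes a point from world to camera coordinates). Camera axes: x right, y up, looking along -z (the intrinsics and any distortion apply to the point x, -y, -z); pixel columns grow to the right and rows downward; lengths in mm; the calibration is good to about 2 mm. The wrist camera is an equidistant fisheye: a pixel r from the principal point sees the ray r / f radians off the axis. A picture is of the moment at which its call begins: read the wrist's pose just before it. get_calibration takes no time and is no camera call; for the wrist camera it gives the pose at the moment of the call.
- arm.sign_off(): hands the job in; it is judged then, once.
The state is a dict: "t": time; "joint_pos": joint angles; "qvel": joint speeds; "effort": joint torques, N m; "position": TCP position; "tool_rot": TCP orientation; "wrist_force": force on the tool from outside, world axes, zero at the start; "torque": the same for the moment, N m; "gripper_width": finger opening in mm; "grip_force": force on a finger pad.
Only numpy, scipy, OpenCV 4.12 (cv2) and the standard library are available. Lean on these libraries where they do the work, as an engineer would, in place of code of your own. Each camera call takes 0.05 s, during which the arm holds its last target. There are 200 camera calls.

## Working session

There is one attempt and no reset: what is moved stays moved. The work goes in short steps, Python scripts to look and compute and a tool call to move; the robot and the scene stay as the last step left them, time stands still between calls to the robot, and variables do not carry over. Pictures are saved under pics/ and viewed, at most 10 in all, crops included, and the job is handed in when it is done.

Besides the shell and the picture viewer there is one more tool, called by a JSON object that holds its "api" and its "payload". apply_moves: Moves the arm, as the interface text tells. Its arguments: {"type":"object","properties":{"increments":{"type":"array"},"force":{"type":"number"}},"required":["increments"]}

```bash
mkdir -p pics; ls; python3 - <<'E'
from bench import arm
import cv2,numpy as np
for n in("scene","side","wrist"):
    c=arm.get_calibration(n); print(n,{k:np.round(np.array(v),3).tolist() if not isinstance(v,str) else v for k,v in c.items()})
    cv2.imwrite(f"pics/{n}0.png",arm.snapshot(n))
print(arm.get_obs())
E
```

```text
pics
scene {'mtx': [[511.277, 0.0, 280.179], [0.0, 511.277, 204.833], [0.0, 0.0, 1.0]], 'camera_from_world': [[0.695, 0.719, 0.009, -338.451], [-0.403, 0.378, 0.834, 114.345], [0.596, -0.583, 0.552, -1628.504], [0.0, 0.0, 0.0, 1.0]]}
side {'mtx': [[477.466, 0.0, 272.005], [0.0, 477.466, 212.667], [0.0, 0.0, 1.0]], 'camera_from_world': [[-0.999, -0.044, -0.023, 475.178], [0.003, -0.512, 0.859, -51.896], [-0.049, 0.858, 0.511, -1412.806], [0.0, 0.0, 0.0, 1.0]]}
wrist {'mtx': [[325.192, 0.0, 279.483], [0.0, 325.192, 212.742], [0.0, 0.0, 1.0]], 'camera_from_world': [[1.0, -0.001, -0.003, -574.006], [-0.0, 0.946, -0.323, 41.91], [0.003, 0.323, 0.946, -382.918], [0.0, 0.0, 0.0, 1.0]]}
{'t': 0.15, 'joint_pos': array([-1.39578292e-01,  3.13821715e-01,  4.52573184e-02,  1.30359740e+00,
       -5.49690817e-06,  1.43119248e+00]), 'qvel': array([ 0.00135982, -0.00141079,  0.00362799, -0.00025834, -0.00072284,
        0.00148854]), 'effort': array([ 1.76330479e-03, -4.81067133e+01,  2.98815805e+01,  1.39078675e-02,
       -1.10673584e-04, -5.56924022e-05]), 'position': array([5.74637795e+02, 5.21184553e-02, 2.38624330e+02]), 'tool_rot': array([ 7.07097578e-01,  7.07115654e-01, -4.13095845e-04, -5.43589750e-04]), 'wrist_force': array([-0.50429548,  0.29603778,  0.34131978]), 'torque': array([-0.06747836,  0.00114956, -0.01530178]), 'grip_force': 0.0, 'gripper_width': 85.90909984508464}
```

View pics/scene0.png

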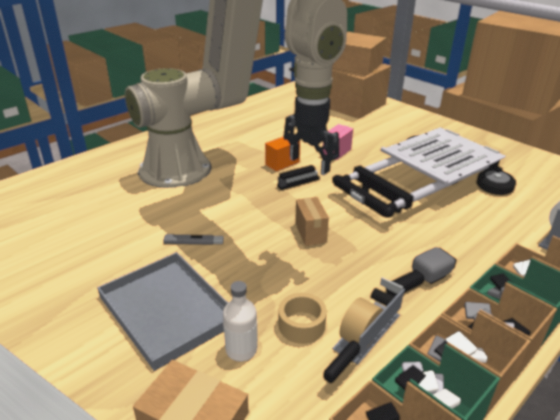

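View pics/side0.png

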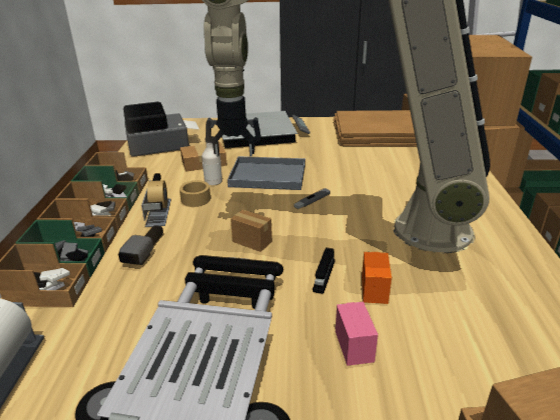

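View pics/wrist0.png

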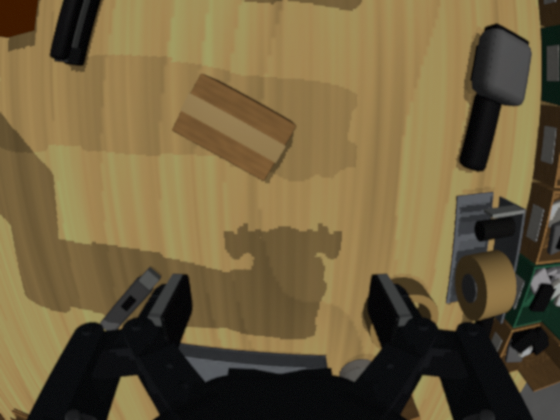

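The scene picture shows the carton at (312,222), the grip bar at about (363,193), the tray at (165,305), the bottle at (240,325) and the tape at (302,318). In the side picture the carton is at (252,230) and the bar at (238,266). In the wrist picture the carton top has corners near (203,74), (295,125), (268,181) and (174,130). I'll enlarge these to pick the corners.

```bash
cat > h.py <<'E'
from bench import arm
import cv2,numpy as np
def ray(n,px,cal=None):
    c=cal or arm.get_calibration(n);K=np.array(c["mtx"]);T=np.array(c["camera_from_world"])
    a=(px[0]-K[0,2])/K[0,0];b=(px[1]-K[1,2])/K[1,1]
    if n=="wrist":
        r=np.hypot(a,b);s=np.sin(r)/r if r>1e-9 else 1;d=np.array([a*s,-b*s,-np.cos(r)])
    else:d=np.array([a,-b,-1.])
    R=T[:3,:3];return -R.T@T[:3,3],R.T@d
def onz(n,px,z,cal=None):
    o,d=ray(n,px,cal);return o+d*(z-o[2])/d[2]
def proj(n,P,cal=None):
    c=cal or arm.get_calibration(n);K=np.array(c["mtx"]);T=np.array(c["camera_from_world"])
    p=T[:3,:3]@np.array(P,float)+T[:3,3];v=np.array([p[0],-p[1],-p[2]])
    if n=="wrist":
        t=np.arctan2(np.hypot(v[0],v[1]),v[2]);v=np.array([*(v[:2]/np.hypot(v[0],v[1])*t),1])
    v=v/v[2];return K[:2,:2]@v[:2]+K[:2,2]
E
python3 - <<'E'
import cv2,numpy as np
s=cv2.imread("pics/scene0.png");d=cv2.imread("pics/side0.png");w=cv2.imread("pics/wrist0.png")
f=lambda im,x,y:cv2.resize(im[y:y+75,x:x+100],(400,300),interpolation=cv2.INTER_CUBIC)
g=cv2.resize(s[245:365,90:250],(400,300),interpolation=cv2.INTER_CUBIC)
k=cv2.resize(w[60:195,160:340],(400,300),interpolation=cv2.INTER_CUBIC)
cv2.imwrite("pics/m1.png",np.vstack([np.hstack([f(s,325,150),f(d,185,245)]),np.hstack([g,k])]))
E
```

```text
(no output)
```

View pics/m1.png

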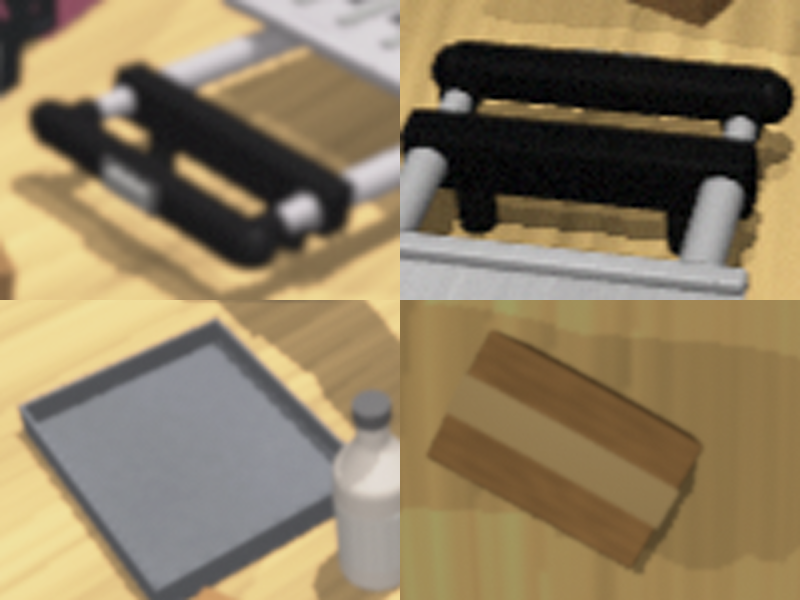

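The enlargement shows the carton's top corners, three tray rim corners, the bar ends in both views, and the button at (358,195) in the scene picture.

```bash
python3 - <<'E'
from h import *
np.set_printoptions(precision=1,suppress=True)
c=[onz("wrist",p,80)[:2] for p in[(201.9,73.5),(296.4,124.4),(265.8,180.6),(172.6,129.8)]]
c=np.array(c);print("carton",c,c.mean(0),[np.linalg.norm(c[i]-c[i-1]) for i in range(4)],np.degrees(np.arctan2(*(c[1]-c[0])[::-1])))
t=np.array([onz("scene",p,30)[:2] for p in[(177.2,253),(98.8,288.2),(152,365)]])
print("tray",t,np.linalg.norm(t[1]-t[0]),np.linalg.norm(t[2]-t[1]),(t[0]+t[2])/2)
s=lambda x,y:(325+x/4,150+y/4); d=lambda x,y:(185+(x-400)/4,245+y/4)
for nm,a,b in(("scene",s(32,118),s(270,250)),("side",d(792,98),d(434,64))):
    A,B=onz(nm,a,50),onz(nm,b,50);print(nm,A,B,(A+B)/2,np.linalg.norm(A-B),np.degrees(np.arctan2(*(B-A)[1::-1])))
print("button",onz("scene",s(131,180),50))
o=arm.get_obs()["position"];print("bottle",onz("scene",(240,355),0),"tape",onz("scene",(302,318),24))
# side top edge of bar at z 66 (far top edge)
print("tubes at bridge side",[onz("side",d(*p),50) for p in((457,100),(741,128),(427,160),(722,190))])
E
```

```text
carton [[504.6 115.4]
 [589.5  66.8]
 [561.6  14.7]
 [474.8  64.7]] [532.7  65.4] [np.float64(58.82069306962836), np.float64(97.83790175990165), np.float64(59.15979395188329), np.float64(100.16228243868784)] -29.78625904218515
tray [[ 394.2 -254.9]
 [ 378.4 -450.2]
 [ 637.9 -478.6]] 195.8997943265569 261.0077223137617 [ 516.  -366.8]
scene [443.9 254.4  50. ] [663.3 240.1  50. ] [553.6 247.2  50. ] 219.91959013669418 -3.730735912458621
side [435.9 260.5  50. ] [666.2 228.3  50. ] [551.  244.4  50. ] 232.48235977830134 -7.971896766904162
button [546.2 240.8  50. ]
bottle [ 713.  -329.2    0. ] tape [ 744.1 -185.8   24. ]
tubes at bridge side [array([644.7, 265.5,  50. ]), array([466.2, 290.7,  50. ]), array([652.5, 323.9,  50. ]), array([474.6, 348.3,  50. ])]
```

The measurements agree with the given sizes: carton 98x59 mm at (533,65), long edge at -30°; tray at (516,-367); bar near (549,246), drawn towards about -98°. Next I move above the carton and turn -60°.

{"api": "apply_moves", "payload": {"increments": [[[3.3,-2.1,0,0,0],[3.3,-2.1,0,0,0],[0,0,2,-10.5,0],[0,0,2,-10.5,0],[0,0,2,-10.5,0]]], "force": 40}}

```text
t: 0.78
position: [532.8, 66.2, 178.6]
tool_rot: [0.486, 0.874, -0.0, -0.0]
wrist_force: [-0.3, -0.2, 0.2]
gripper_width: 85.0
grip_force: 0.0
```

{"api": "apply_moves", "payload": {"increments": [[[0,0,1,-10,0],[0,0,1,-10,0],[0,0,0,-8.5,0],[0,0,0,0,0],[0,0,0,0,0]]]}}

```text
t: 1.4
position: [533.1, 66.0, 159.3]
tool_rot: [0.26, 0.966, -0.0, 0.0]
wrist_force: [0.0, 0.6, -0.5]
gripper_width: 85.4
grip_force: 0.0
```

```bash
python3 - <<'E'
from h import *
c=arm.get_calibration("wrist");w=arm.snapshot("wrist");o=arm.get_obs()
print(o["t"],o["position"],o["tool_rot"],o["joint_pos"])
import json;json.dump({k:np.array(c[k]).tolist() for k in("mtx","camera_from_world")},open("c1.json","w"))
cv2.imwrite("pics/w1.png",w)
for n,P in(("carton",(532.7,65.4,80)),("grip",(549,246,66)),("stapler?",(0,0,0))): print(n,proj("wrist",P,c))
E
```

```text
1.45 [533.11877949  65.98865596 159.4016048 ] [2.59767263e-01 9.65671244e-01 3.25789056e-05 1.24942784e-04] [-2.63304255e-02  2.77744680e-01 -2.02116208e-01  1.09067724e+00
  4.80822813e-06  4.99231949e-01]
carton [278.08078178 225.93800481]
grip [483.63511687 128.1602279 ]
stapler? [  28.50062219 -112.49570353]
```

View pics/w1.png

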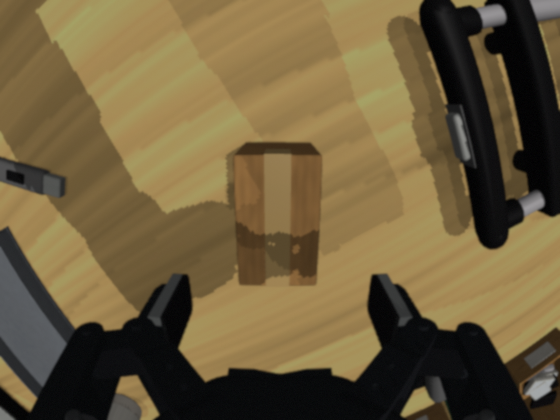

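The wrist picture shows the carton square to the fingers, top corners (235,154), (321,154), (317,285) and (238,285). The button is at (458,135) and the bar's end at (493,240).

```bash
python3 - <<'E'
from h import *
import json
np.set_printoptions(precision=1,suppress=True)
c=json.load(open("c1.json"))
k=np.array([onz("wrist",p,80,c) for p in[(235,154),(321,154),(317,285),(238,285)]]);print(k,k.mean(0))
y=[.5,.866];print("button tip z50",onz("wrist",(458,135),50,c),"bar near axis pts z66",onz("wrist",(438,10),66,c),onz("wrist",(496,238),50,c))
E
```

```text
[[473.8  66.4  80. ]
 [502.7 116.1  80. ]
 [590.3  66.6  80. ]
 [559.6  13.7  80. ]] [531.6  65.7  80. ]
button tip z50 [548.9 228.4  50. ] bar near axis pts z66 [449.8 252.   66. ] [661.5 234.9  50. ]
```

{"api": "apply_moves", "payload": {"increments": [[[0,0,4,0,0],[0,0,4,0,0],[0,0,2.7,0,0],[0,0,1,0,0],[0,0,0,0,0.5]]]}}

```text
t: 2.08
position: [532.9, 66.0, 42.2]
tool_rot: [0.259, 0.966, -0.0, -0.0]
wrist_force: [-0.4, 0.3, -0.2]
gripper_width: 70.0
grip_force: 0.0
```

{"api": "apply_moves", "payload": {"increments": [[[0,0,0,0,1],[0,0,0,0,1],[0,0,0,0,1],[0,0,0,0,1],[0,0,0,0,1]]]}}

```text
t: 2.7
position: [534.0, 66.0, 43.4]
tool_rot: [0.259, 0.966, 0.0, 0.001]
wrist_force: [-0.9, 0.5, 6.0]
gripper_width: 59.6
grip_force: 45.2
```

{"api": "apply_moves", "payload": {"increments": [[[0,0,-2,0,1],[0,0,-4,0,1],[0,0,-4,0,1],[-2.5,-4.8,0,0,1],[-2.5,-4.8,0,0,1]]]}}

```text
t: 3.32
position: [528.5, -42.7, 142.8]
tool_rot: [0.258, 0.966, 0.0, 0.001]
wrist_force: [0.8, 0.3, -3.0]
gripper_width: 59.5
grip_force: 44.6
```

{"api": "apply_moves", "payload": {"increments": [[[-2.5,-4.8,0,0,1],[-2.5,-4.8,0,0,1],[-2.5,-4.8,0,0,1],[-2.5,-4.8,0,0,1],[-2.5,-4.8,0,0,1]]]}}

```text
t: 3.95
position: [516.0, -313.9, 141.8]
tool_rot: [0.259, 0.966, 0.0, -0.0]
wrist_force: [1.0, 0.9, -2.4]
gripper_width: 59.5
grip_force: 44.6
```

{"api": "apply_moves", "payload": {"increments": [[[-1.6,-3,0,0,1],[-1,-1.7,0,0,1],[0,0,0,0,1],[0,0,0,0,1],[0,0,0,0,1]]]}}

```text
t: 4.58
position: [515.8, -364.7, 142.4]
tool_rot: [0.258, 0.966, 0.0, -0.0]
wrist_force: [0.3, 1.0, -1.9]
gripper_width: 59.6
grip_force: 44.6
```

```bash
python3 - <<'E'
from h import *
c=arm.get_calibration("wrist");w=arm.snapshot("wrist");s=arm.snapshot("side");o=arm.get_obs()
print(o["t"],o["position"],o["gripper_width"],o["grip_force"])
cv2.imwrite("pics/w2.png",np.hstack([cv2.resize(w,(400,300)),cv2.resize(s[60:270,140:420],(400,300))]))
E
```

```text
4.675 [ 515.93044301 -365.05609093  142.55299333] 59.74551278599952 44.58292365074158
```

View pics/w2.png

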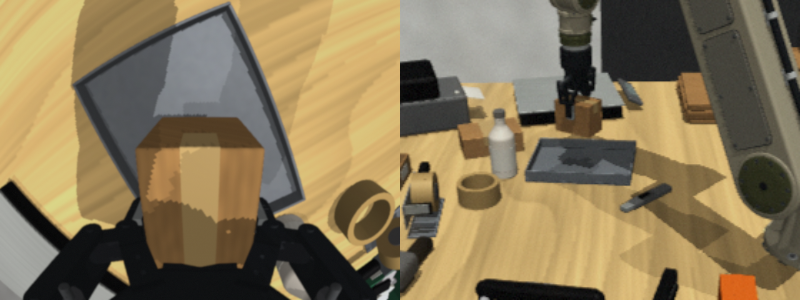

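The carton hangs upright over the tray, whose corners (230,2), (75,85) and (302,198) lie around it in the wrist half of the picture. I lower it now.

{"api": "apply_moves", "payload": {"increments": [[[0,0,3.5,0,1],[0,0,3.5,0,1],[0,0,1.5,0,1],[0,0,0.6,0,1],[0,0,0.4,0,1]]]}}

```text
t: 5.3
position: [516.3, -366.7, 48.2]
tool_rot: [0.259, 0.966, -0.0, 0.001]
wrist_force: [-0.4, -0.2, -1.8]
gripper_width: 59.7
grip_force: 44.5
```

{"api": "apply_moves", "payload": {"increments": [[[0,0,0,0,1],[0,0,0,0,0],[0,0,0,0,0],[0,0,0,0,0],[0,0,0,0,0]]]}}

```text
t: 5.92
position: [515.7, -366.3, 47.5]
tool_rot: [0.259, 0.966, -0.0, 0.0]
wrist_force: [-0.9, -0.3, 0.2]
gripper_width: 85.4
grip_force: 0.0
```

{"api": "apply_moves", "payload": {"increments": [[[0,0,-1,0,0],[0,0,-3,0,0],[0,0,-5,0,0],[0,0,-5,0,0],[0,0,0,0,0]]]}}

```text
t: 6.55
position: [517.9, -368.2, 193.4]
tool_rot: [0.259, 0.966, -0.002, 0.005]
wrist_force: [0.3, 0.2, 0.3]
gripper_width: 85.6
grip_force: 0.0
```

```bash
python3 - <<'E'
from h import *
c=arm.get_calibration("wrist");w=arm.snapshot("wrist");o=arm.get_obs()
print(o["t"],o["position"],o["gripper_width"],o["grip_force"],o["joint_pos"])
import json;json.dump({k:np.array(c[k]).tolist() for k in("mtx","camera_from_world")},open("c3.json","w"))
cv2.imwrite("pics/w3.png",w)
E
```

```text
6.6 [ 516.83786397 -367.27611603  190.55474638] 85.3866093445665 0.0 [-7.44349325e-01  4.39933128e-01  1.12434757e-01  1.23743145e+00
  4.11708917e-05 -2.20814728e-01]
```

View pics/w3.png

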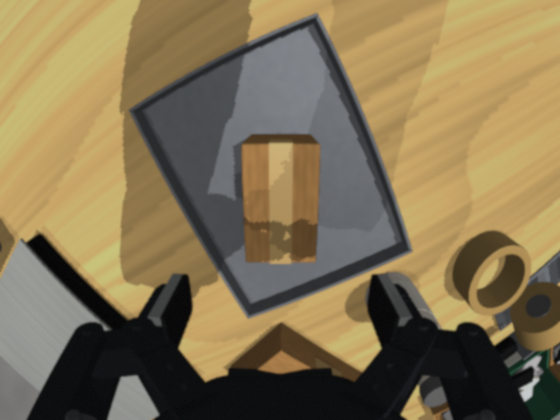

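The carton stands upright, centred in the tray at about (281,200) and let go. Next I go over the bar.

{"api": "apply_moves", "payload": {"increments": [[[2.5,4.9,0,0,0],[2.5,4.9,0,0,0],[2.5,4.9,0,0,0],[2.5,4.9,0,0,0],[2.5,4.9,0,0,0]]]}}

```text
t: 7.22
position: [528.8, -89.5, 186.0]
tool_rot: [0.259, 0.966, 0.0, -0.001]
wrist_force: [0.9, 0.5, 0.5]
gripper_width: 85.1
grip_force: 0.0
```

{"api": "apply_moves", "payload": {"increments": [[[2.5,4.9,0,0,0],[2.5,4.9,0,0,0],[2.5,4.9,0,0,0],[2.5,4.9,0,0,0],[2.5,4.9,0,0,0]]]}}

```text
t: 7.85
position: [543.1, 184.8, 186.0]
tool_rot: [0.259, 0.966, -0.001, -0.001]
wrist_force: [1.6, 0.7, -0.3]
gripper_width: 85.4
grip_force: 0.0
```

{"api": "apply_moves", "payload": {"increments": [[[2.2,4.8,0,0,0],[0,0,0,-10,0],[0,0,0,-10,0],[0,0,0,-2,0],[0,0,0,0,0]]]}}

```text
t: 8.48
position: [548.6, 235.4, 186.6]
tool_rot: [0.071, 0.997, -0.0, -0.001]
wrist_force: [0.0, 0.4, 0.4]
gripper_width: 85.6
grip_force: 0.0
```

```bash
python3 - <<'E'
from h import *
c=arm.get_calibration("wrist");w=arm.snapshot("wrist");o=arm.get_obs()
print(o["t"],o["position"],o["tool_rot"],o["joint_pos"])
import json;json.dump({k:np.array(c[k]).tolist() for k in("mtx","camera_from_world")},open("c4.json","w"))
cv2.imwrite("pics/w4.png",w)
E
```

```text
8.525 [548.78379788 235.39534756 186.81603567] [ 7.10607836e-02  9.97471891e-01 -1.51066926e-04 -4.11903633e-04] [ 2.70831044e-01  3.75582188e-01  6.08585465e-03  1.20217742e+00
 -8.39648995e-06  4.13072512e-01]
```

View pics/w4.png

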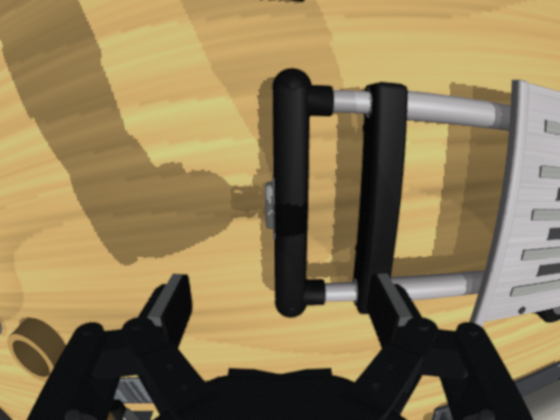

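The bar runs vertically in the picture, from (292,69) to (290,318), so the yaw is right. The button is at (270,206) and the bridge at (385,200).

```bash
python3 - <<'E'
from h import *
import json
np.set_printoptions(precision=1,suppress=True)
c=json.load(open("c4.json"));w=cv2.imread("pics/w4.png")
g=cv2.cvtColor(w,cv2.COLOR_BGR2GRAY)
E=[]
for v in(120,140,160,180,230,245,260,275):
    r=g[v,240:340].astype(int);d=np.where(r<45)[0];E.append((v,240+d.min(),240+d.max()))
print(E)
L=np.array([onz("wrist",(a,v),52,c) for v,a,b in E]);R=np.array([onz("wrist",(b+1,v),52,c) for v,a,b in E])
M=(L+R)/2;print("axis",M[0],M[-1],"width",np.linalg.norm((R-L)[:,:2],axis=1))
p=np.polyfit(M[:,0],M[:,1],1);print("angle",np.degrees(np.arctan(p[0])))
A,B=[onz("wrist",q,52,c) for q in((292,69),(290,318))];print(A,B,np.linalg.norm(A-B),(A+B)/2)
bt=onz("wrist",(265.5,206),50,c);bx=onz("wrist",(270,206),55,c);print("button face",bt,bx)
a=np.arctan(p[0]);n=np.array([np.sin(a),-np.cos(a)]);print("draw dir",n)
for nm,P in(("bt",bt),("mid",(A+B)/2),("M",M.mean(0)),("bridge near",onz("wrist",(364,200),71,c)),("bridge far",onz("wrist",(405,200),71,c))):
    print(nm,n@P[:2])
t=np.array([-n[1],n[0]]);print("lat",t@bt[:2],t@((A+B)/2)[:2],t@bx[:2])
q=arm.get_obs()["position"];print("tcp",q,n@q[:2],t@q[:2])
E
```

```text
[(120, np.int64(273), np.int64(308)), (140, np.int64(274), np.int64(307)), (160, np.int64(274), np.int64(307)), (180, np.int64(275), np.int64(307)), (230, np.int64(275), np.int64(306)), (245, np.int64(275), np.int64(305)), (260, np.int64(275), np.int64(305)), (275, np.int64(275), np.int64(305))]
axis [479.  255.2  52. ] [620.8 235.8  52. ] width [29.6 28.3 28.6 28.2 28.7 28.3 28.9 29.6]
angle -7.823406596923062
[437.  261.9  52. ] [671.9 228.8  52. ] 237.1989411339611 [554.4 245.4  52. ]
button face [550.1 223.   50. ] [549.1 227.3  55. ]
draw dir [-0.1 -1. ]
bt -295.77393750758614
mid -318.5452929052553
M -318.12041160453316
bridge near -377.8625604218572
bridge far -414.593651018563
lat 514.6169078183337 515.8653402942207 513.0664650958973
tcp [548.8 235.4 186.8] -307.9049789734852 511.6338049729298
```

Grip centre is 318 mm back along the draw axis, with the button tip +22 mm in front of it, which matches the given size. With the button in, the pinch centre is at +0.5 mm, so I shift tool y +1.0 cm and x -0.3 cm, then descend.

{"api": "apply_moves", "payload": {"increments": [[[-0.3,1.0,3,-0.3,0.2],[0,0,4,0,0.2],[0,0,2,0,0.2],[0,0,0,0,0.2],[0,0,0,0,0.2]]], "force": 50}}

```text
t: 9.15
position: [554.1, 245.2, 98.3]
tool_rot: [0.068, 0.998, 0.0, 0.001]
wrist_force: [0.2, -0.4, 0.1]
gripper_width: 68.5
grip_force: 0.0
```

```bash
python3 - <<'E'
from h import *
c=arm.get_calibration("wrist");w=arm.snapshot("wrist");o=arm.get_obs()
print(o["t"],o["position"],o["tool_rot"],o["gripper_width"])
cv2.imwrite("pics/w5.png",w)
E
```

```text
9.2 [554.40935689 245.31804313  98.71246469] [6.75522481e-02 9.97715059e-01 3.88006516e-04 1.09769477e-03] 68.29824598124564
```

View pics/w5.png

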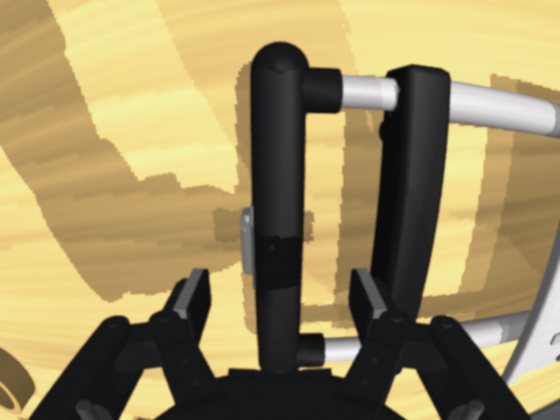

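The fingers straddle the bar in front of the bridge, with the button at (248,241). Next I descend to 40 mm.

{"api": "apply_moves", "payload": {"increments": [[[0,0,2.5,0,0.2],[0,0,2,0,0.2],[0,0,1,0,0.2],[0,0,0.4,0,0.2],[0,0,0,0,0.2]]]}}

```text
t: 9.82
position: [553.9, 245.3, 38.9]
tool_rot: [0.067, 0.998, 0.0, 0.0]
wrist_force: [0.3, 0.2, 0.5]
gripper_width: 68.3
grip_force: 0.0
```

{"api": "apply_moves", "payload": {"increments": [[[0,0,0,0,0.5],[0,0,0,0,0.8],[0,0,0,0,1],[0,0,0,0,1],[0,0,0,0,1]]]}}

```text
t: 10.45
position: [553.8, 243.9, 39.3]
tool_rot: [0.068, 0.998, -0.001, 0.001]
wrist_force: [-0.7, -4.8, 5.2]
gripper_width: 30.3
grip_force: 51.6
```

Width is 30 mm, so the bar is gripped with the button fully in. Now I draw the handle out.

{"api": "apply_moves", "payload": {"increments": [[[0,-1,0,0,1],[0,-2.5,0,0,1],[0,-2.5,0,0,1],[0,-2.5,0,0,1],[0,-2.5,0,0,1]]]}}

```text
t: 11.08
position: [539.0, 136.3, 39.2]
tool_rot: [0.067, 0.998, 0.001, 0.001]
wrist_force: [0.0, 5.6, 5.2]
gripper_width: 30.0
grip_force: 54.9
```

{"api": "apply_moves", "payload": {"increments": [[[0,-2.5,0,0,1],[0,-2.5,0,0,1],[0,-2.5,0,0,1],[0,-2.5,0,0,1],[0,-2.5,0,0,1]]]}}

```text
t: 11.7
position: [521.9, 12.3, 39.3]
tool_rot: [0.067, 0.998, 0.001, 0.001]
wrist_force: [-0.5, 5.3, 6.8]
gripper_width: 30.1
grip_force: 55.0
```

{"api": "apply_moves", "payload": {"increments": [[[0,-2.5,0,0,1],[0,-2,0,0,1],[0,-1.2,0,0,1],[0,-0.6,0,0,1],[0,-0.2,0,0,1]]]}}

```text
t: 12.32
position: [512.9, -52.2, 39.3]
tool_rot: [0.067, 0.998, 0.0, 0.0]
wrist_force: [-2.7, 4.9, 8.0]
gripper_width: 30.1
grip_force: 54.6
```

{"api": "apply_moves", "payload": {"increments": [[[0,-0.1,0,0,1],[0,-0.1,0,0,1],[0,0,0,0,1],[0,0,0,0,1],[0,0,0,0,1]]]}}

```text
t: 12.95
position: [512.9, -53.3, 39.3]
tool_rot: [0.067, 0.998, 0.001, 0.0]
wrist_force: [-1.5, 6.0, 8.1]
gripper_width: 30.2
grip_force: 55.0
```

{"api": "apply_moves", "payload": {"increments": [[[0,-0.1,0,0,1],[0,-0.1,0,0,1],[0,-0.1,0,0,1],[0,0,0,0,1],[0,0,0,0,1]]]}}

```text
t: 13.58
position: [512.8, -53.4, 39.2]
tool_rot: [0.066, 0.998, 0.004, 0.001]
wrist_force: [1.0, 18.0, 8.5]
gripper_width: 30.3
grip_force: 59.2
```

```bash
python3 - <<'E'
from h import *
w=arm.snapshot("side");o=arm.get_obs()
print(o["t"],o["position"],o["wrist_force"],o["gripper_width"],o["grip_force"])
cv2.imwrite("pics/s6.png",cv2.resize(w[100:400,100:400],(600,600)))
E
```

```text
13.625 [512.86276563 -53.40128749  39.24651855] [ 1.40373013 16.85764569  8.47724414] 29.65942415189971 59.19965744018555
```

View pics/s6.png

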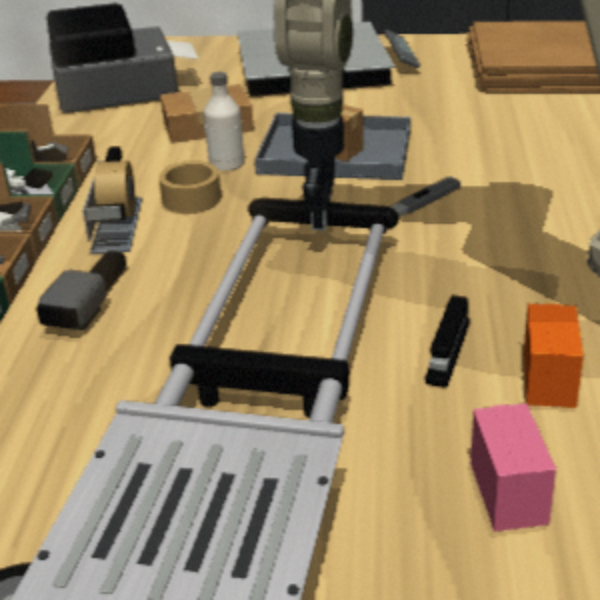

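The picture shows the handle fully out and gripped at (320,212), the carton upright in the tray, and the loose items in place. The wrist force rose to 18 N with no further motion, so the bar is at the second stop.

```bash
python3 -c "
from bench import arm
print(arm.sign_off())"
```

```text
the job is handed in; nothing more can be done
None
```

The job is handed in, with no verdict returned: the carton stands upright in the tray, and the handle is drawn out to its second stop, still gripped with the button squeezed in.

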